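# Close a plaster bust into the stacking drying rack

### The arm

A 7-joint arm with a two-finger parallel gripper is mounted at the origin on the work surface. World frame = base frame: x ahead of the robot, y to its left, z up, the work surface at z = 0. Lengths are in m, angles in rad, forces in N, time in s.
With the tool pointing down it reaches from about 0.4 to 0.9 m from the base axis. Payload 5.6 kg.
Tool frame: the origin (TCP) lies midway between the tips of the shut fingers; the grasp point (between the pads) lies 19 mm behind it; z points along the fingers, y is the line along which they close (so a half turn about z gives the same grasp; the last joint's range is limited). The gripper opens to 92 mm and grips with 3 to 60 N. Pads are 20 mm wide; open, the fingers measure 128 mm over their backs; the gripper's body (75 mm by 189 mm) begins 69 mm behind the grasp point.
Start: joints at [1.213, 0.468, -0.012, 1.603, 0.006, 1.071, -0.056], TCP at [0.201, -0.618, 0.215] pointing down, gripper open.
Joint ranges: [-2.53, 2.53], [-0.31, 2.02], [-1.57, 1.55], [0.28, 2.44], [-1.29, 4.43], [0.15, 1.84], [-2.92, 2.92]. Speed limits (rad/s): [2.57, 2.57, 3.14, 3.14, 3.14, 3.14, 3.14].

### API

Orientations are given as a 3x3 rotation matrix whose columns are the frame's x, y, z axes.
In Python, from station import env, effector, solver, viewer, workorder, search_frame, tip_of gives the robot as it stands. Calls block until the motion is done:
- env.reach(position, orientation): joint-space move of the TCP to a pose.
- env.movel(position, frame=None, rate=0.15): straight line of the TCP; frame=None keeps the orientation; rate is the mean speed in m/s.
- env.goto_joints(angles): joint-space move.
- effector.release() and effector.grasp(squeeze=None): open the fingers fully, or close them until they stop; squeeze is the grip in N (None keeps the last).
- env.pause(seconds).
- solver.inverse_kinematics(position, orientation): joint angles nearest the present ones, or None.
- env.sense(): the state.
- viewer.read_camera(name): name is "scene" or "top" or "wrist"; returns (picture, depth): 384x512x3 uint8, red, green, blue; 384x512 float32, m along the optical axis (not along the pixel's ray), 0 where there is no reading.
- viewer.camera_info(name): a dict with "intrinsics" (3x3 intrinsics, pixels), "eye" and "rotation" of the camera in the world; the wrist camera has in their place "T_tool_cam" (4x4, takes a point from camera to tool coordinates, whose origin is the TCP and whose axes are the flange's). Camera axes: x right, y up, looking along -z (the intrinsics and any distortion apply to the point x, -y, -z); pixel columns grow to the right and rows downward; lengths in m; the calibration is good to about 2 mm. A picture is of the moment at which its call begins: read the wrist's pose just before it. camera_info takes no time and is no camera call.
A pose or a line that the arm cannot do raises env.PlanningError and nothing moves.
- workorder.finish_job(): hands the job in; it is judged then, once.
Trained networks look in the newest picture that a camera, given by its name, has taken for a name from the list of things; names that differ only in an ending like _2 or _b are one class to them, and where a whole thing is asked for, a point or a joint stands for the part that bears it (a point fixed in the world has none). Each returns a list of dicts, best first, with "score" (0 to 1); they miss things now and then, are a little off and sometimes report something else, mostly with a low value. They report only what shows in the picture. A call takes as long as a camera call. They do not tell look-alikes from the thing itself.
- search_frame(camera, name): "at" ([x, y, z] in m, in world coordinates, good to about 4 mm: the middle of the surface that is visible of it).
- tip_of(camera, name): "at" ([x, y, z] in m, in world coordinates, good to about 4 mm: a listed point, or the origin of a listed thing).
The state is a dict: "t": time; "joint_positions": joint angles; "joint_velocities": joint speeds; "tau": joint torques, N m; "ee_pos": TCP position; "tcp_rot": TCP orientation; "wrist_force": force on the tool from outside, world axes, zero at the start; "moment": the same for the moment, N m; "gripper_width": finger opening in m; "grasp_force": force on a finger pad.
Only numpy, scipy, OpenCV 4.12 (cv2) and the standard library are available. Lean on these libraries where they do the work, as an engineer would, in place of code of your own. Each camera call takes 0.05 s, during which the arm holds its last target. There are 200 camera calls.

### The job

Build up the drying rack over the plaster bust: stand the bust upright in the middle of the bottom frame's board, then set the long-legged frame over it with all four legs fully home in the bottom frame's corner cups, then set the short-legged frame on top with its legs fully home in the long-legged frame's cups. Set everything down gently instead of dropping it, do not tip the bust or knock it with a frame, and leave the other things on the bench where they are.

Things in the scene. Friction and masses are not known exactly. Their poses are not given: they have to be found in the camera images.
- bottom_frame: Bottom frame of the rack, steel tube with a 150 x 100 mm wooden board, bolted down, 181 x 131 mm in plan (long side along x). Origin at the centre of its underside, z up. Board top z = 20 mm, flush with the rails. On the corners, at x = +-80, y = +-55 mm, open square cups: 15 mm inside, 21 mm outside, floor z = 20 mm, rim z = 38 mm. A frame fully home has its origin at z = 20 mm, centred.
- long_frame: Long-legged loose steel stacking frame, 181 x 131 mm in plan (long side along x), 125 mm tall, 0.55 kg; the bust fits beneath. Four 12 mm square legs at x = +-80, y = +-55 mm with black ball-shaped feet of 12 mm diameter. Origin midway between the four foot tips, z up. A half turn makes no difference.
- long_cups (a point): Centre of the long-legged frame at the level of its cup floors, 107 mm above its foot tips: here the short-legged frame's origin comes when fully home. On each corner, over the legs, an open square cup: 15 mm inside, 21 mm outside, 18 mm deep (rim 18 mm above this point).
- long_bar (a point): Middle of the long-legged frame's carrying bar, 111 mm above the foot tips: the only bar across the middle, along the frame's y, 100 mm long, 12 mm wide (x), 16 mm tall; grip it with the fingers closing along x. Deck open for 57 mm either side; 10 mm outer rails at the same height; frame balances here.
- short_frame: Short-legged loose steel stacking frame, like the long-legged one but 80 mm tall, 0.42 kg, too low for the bust beneath; cup rims at z = 80 mm. Four 12 mm square legs at x = +-80, y = +-55 mm with black ball-shaped feet of 12 mm diameter. Origin midway between the four foot tips, z up.
- short_bar (a point): Middle of the short-legged frame's carrying bar, 66 mm above the foot tips: the only bar across the middle, along the frame's y, 100 mm long, 12 mm wide (x), 16 mm tall; grip it with the fingers closing along x. Deck open for 57 mm either side; 10 mm outer rails at the same height; frame balances here.
- bust: White plaster head-and-shoulders bust on a wooden plinth, loose, 82 mm tall, about 0.25 kg. Origin at the centre of the plinth's underside, z up, face to -x, shoulders along y. Plinth 48 (x) x 62 (y) x 14 mm; flat-sided shoulder block 30 mm thick (x) x 60 mm wide (y), z = 14 to 40 mm: grip it across its thickness, fingers closing along x; head about 29 mm across, z = 44 to 82 mm.
- tin: Bystander: open aluminium tin, 68 mm across, 95 mm tall, with wooden modelling sticks up to 130 mm. Origin at the centre of its underside.
- offcut: Bystander: stepped plaster offcut, 62 x 50 mm, 68 mm tall. Origin at the centre of its underside.
- chisel: Bystander: wooden-handled chisel lying along its x, 180 mm long, 23 mm high, from x = -85 mm (handle) to +96 mm (blade). Origin at the ferrule, on the bench.
- pincers: Bystander: pincers with red grips lying along their x, 155 mm long (x = -107 to +49 mm), 53 mm wide, 14 mm high. Origin under the pivot, on the bench.
There are look-alikes about, which are no part of the job. What is shaped like the bust but green or orange is not meant.

How it is judged:
By the outcome, as a careful person would: the job done as asked, in the order asked, and still so for the second after the job is handed in, with the robot touching nothing.
It also fails if it takes over 72 s, if anything falls off the work surface, if the arm or the gripper's body presses on something with over 40 N, if the wrist force passes 120 N, or if a joint passes its speed limit or range.

## Working session

There is one attempt and no reset: what is moved stays moved. The work goes in short steps, each a Python script; the robot and the scene stay as the last script left them, time stands still between calls to the robot, and variables do not carry over. Pictures are saved under pics/ and viewed, at most 10 in all, crops included, and the job is handed in when it is done.

```bash
ls; mkdir -p pics; cat > h.py <<'E'
import numpy as np, cv2
from station import env, effector, solver, viewer, workorder, search_frame, tip_of
def save(n,im): cv2.imwrite('pics/'+n,cv2.cvtColor(im,cv2.COLOR_RGB2BGR))
def cloud(cam):
    im,d=viewer.read_camera(cam); c=viewer.camera_info(cam); K=np.array(c['intrinsics'])
    v,u=np.mgrid[0:d.shape[0],0:d.shape[1]]
    P=np.stack([(u-K[0,2])/K[0,0]*d,-(v-K[1,2])/K[1,1]*d,-d],-1)
    if cam=='wrist':
        s=env.sense();T=np.array(c['T_tool_cam']);P=P@T[:3,:3].T+T[:3,3]
        R=np.array(s['tcp_rot']);P=P@R.T+s['ee_pos']
    else: P=P@np.array(c['rotation']).T+np.array(c['eye'])
    P[d==0]=np.nan
    return im,P
E
python3 - <<'E'
from h import *
for c in ['top','scene']:
    im,P=cloud(c); save(c+'1.png',im); np.save(c+'1.npy',P); 
    i=viewer.camera_info(c); print(c,i)
    for n in ['bottom_frame','long_cups','long_bar','long_frame','short_bar','short_frame','bust','tin','offcut','chisel','pincers']:
        print(n,[(np.round(r['at'],3).tolist(),round(r['score'],2)) for r in tip_of(c,n)])
s=env.sense();print(s['ee_pos'],s['tcp_rot'],s['t'])
E
```

```text
pics
top {'intrinsics': array([[431.35410784,   0.        , 253.37470417],
       [  0.        , 431.35410784, 189.38886197],
       [  0.        ,   0.        ,   1.        ]]), 'eye': array([0.42199278, 0.10813559, 1.32288302]), 'rotation': array([[-3.63992381e-04,  9.94785281e-01, -1.01990741e-01],
       [-9.99982234e-01, -9.68908662e-04, -5.88161392e-03],
       [-5.94976267e-03,  1.01986788e-01,  9.94767961e-01]])}
bottom_frame [([0.449, 0.328, -0.001], 0.96), ([0.454, -0.316, 0.001], 0.62)]
long_cups [([0.454, -0.319, 0.106], 0.61), ([0.453, -0.32, 0.002], 0.48)]
long_bar [([0.445, 0.329, -0.001], 0.67), ([0.454, -0.322, 0.111], 0.56)]
long_frame [([0.453, -0.317, 0.004], 0.73)]
short_bar [([0.613, 0.029, 0.068], 0.64), ([0.45, 0.332, 0.001], 0.52)]
short_frame [([0.613, 0.026, 0.006], 0.92)]
bust [([0.606, 0.519, 0.002], 0.77), ([0.641, 0.254, 0.001], 0.73), ([0.453, -0.322, 0.109], 0.68), ([0.646, 0.397, -0.001], 0.53)]
tin [([0.656, -0.254, 0.0], 0.94)]
offcut [([0.439, 0.022, -0.004], 0.84)]
chisel [([0.508, 0.158, -0.004], 0.69)]
pincers []
scene {'intrinsics': array([[39
[... 358 characters left out ...]
tom_frame [([0.449, 0.332, 0.001], 0.9)]
long_cups []
long_bar [([0.454, -0.318, 0.112], 0.68)]
long_frame []
short_bar [([0.614, 0.029, 0.068], 0.73)]
short_frame [([0.611, 0.024, 0.0], 0.76), ([0.434, 0.018, 0.0], 0.55)]
bust [([0.643, 0.258, 0.002], 0.82), ([0.645, 0.4, 0.001], 0.79), ([0.606, 0.523, 0.001], 0.77)]
tin [([0.66, -0.25, 0.0], 0.89)]
offcut [([0.437, 0.017, -0.003], 0.62)]
chisel [([0.501, 0.159, 0.002], 0.72)]
pincers [([0.537, -0.153, -0.006], 0.73), ([0.447, 0.333, 0.003], 0.68)]
[ 0.20120356 -0.61807925  0.21459545] [[ 9.50872481e-01  3.09582819e-01 -4.89374676e-05]
 [ 3.09582816e-01 -9.50872481e-01 -6.44707297e-05]
 [-6.64923215e-05  4.61532437e-05 -9.99999997e-01]] 1.2
```

View pics/top1.png

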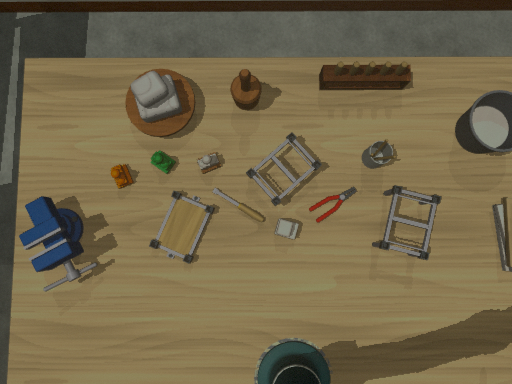

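View pics/scene1.png

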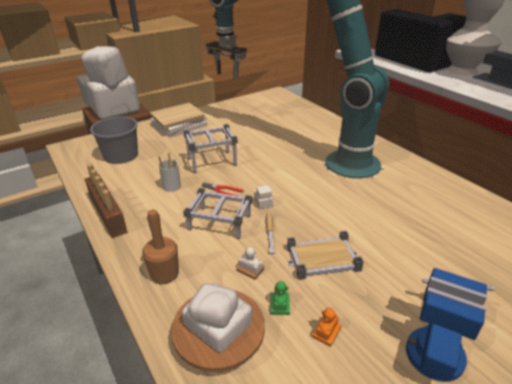

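Top view: bottom frame at (182,227), long frame (412,222), short frame (285,168), white bust (208,162), with green and orange decoys at (162,160) and (121,175). Next I'll fit coarse poses and take a closer wrist view of the bust and bottom frame.

```bash
cat >> h.py <<'E'
C4=np.array([[80,55],[80,-55],[-80,-55],[-80,55]])/1e3
def fitcups(P,c,rim,yaw0=None,band=.007,r=.125):
    """cup rim points -> (x,y,yaw mod pi, rms, n)"""
    Q=P.reshape(-1,3); Q=Q[np.isfinite(Q).all(1)]
    Q=Q[(np.hypot(Q[:,0]-c[0],Q[:,1]-c[1])<r)&(abs(Q[:,2]-rim)<band)][:,:2]
    from scipy.optimize import least_squares
    def res(p):
        R=np.array([[np.cos(p[2]),-np.sin(p[2])],[np.sin(p[2]),np.cos(p[2])]])
        L=(Q-p[:2])@R
        D=np.abs(np.abs(L)-[.08,.055])           # offset from the nearest cup centre
        m=np.abs(np.max(D,1)-.009)               # distance to the cup's square ring (wall mid 9 mm)
        return np.minimum(m,.03)
    best=None
    for y in ([yaw0] if yaw0 is not None else np.arange(0,np.pi,np.pi/18)):
        s=least_squares(res,[c[0],c[1],y],loss='soft_l1',f_scale=.002,x_scale=[.01,.01,.1])
        if best is None or s.cost<best.cost: best=s
    x=best.x; x[2]=(x[2]+np.pi/2)%np.pi-np.pi/2
    return x,np.median(res(x)),len(Q)
def Rz(y,tilt=None):
    """tool down, tool y (closing) along world direction yaw y"""
    c,s=np.cos(y),np.sin(y)
    return np.array([[-s,c,0],[c,s,0],[0,0,-1.]])  # x=(-s,c), y=(c,s)
E
python3 - <<'E'
from h import *
P=np.load('top1.npy')
for n,c,r in [('bot',(.449,.33),.038),('long',(.454,-.319),.125),('short',(.613,.028),.08)]:
    print(n,*fitcups(P,c,r))
Q=P.reshape(-1,3);Q=Q[np.isfinite(Q).all(1)]
d=np.hypot(Q[:,0]-.642,Q[:,1]-.256)
for lo,hi in [(.005,.02),(.03,.045),(.006,.045),(.06,.09)]:
    q=Q[(d<.05)&(Q[:,2]>lo)&(Q[:,2]<hi)][:,:2]; print(lo,hi,len(q),cv2.minAreaRect(q.astype('f4')*1000))
for y in (0,.5,1,-.5,-1,2,-2): print(y,solver.inverse_kinematics([.642,.2,.3],Rz(y)))
print(viewer.camera_info('wrist'))
E
```

```text
bot [ 0.44377304  0.33047813 -0.40469746] 0.0008654478831457615 120
long [ 0.45400804 -0.31978958 -0.25178921] 0.023738031216337517 691
short [ 0.61101985  0.02756434 -0.84462409] 0.025271170790025242 552
0.005 0.02 118 ((639.0831298828125, 253.29124450683594), (85.68942260742188, 87.60511016845703), 73.54584503173828)
0.03 0.045 88 ((639.1278686523438, 253.51126098632812), (30.249114990234375, 59.619163513183594), 24.985628128051758)
0.006 0.045 200 ((647.819091796875, 254.55197143554688), (80.85034942626953, 68.18299865722656), 11.039366722106934)
0.06 0.09 82 ((638.9385986328125, 253.63723754882812), (26.8638858795166, 26.643144607543945), 68.07930755615234)
0 [ 0.27245267  0.66011696 -1.02026787  1.39805945  0.56014455  1.38955778
 -0.75029936]
0.5 [ 0.27727459  0.66517164 -1.03144585  1.39774025  0.56812307  1.3931033
 -0.25554614]
1 [ 0.28036084  0.66848799 -1.03869057  1.39753651  0.57332138  1.39544007
  0.24104278]
-0.5 [ 0.26557631  0.65316123 -1.00460725  1.3985165   0.54905218  1.38471075
 -1.24298238]
-1 [ 0.24517724  0.63408355 -0.9598579   1.39988492  0.51790589  1.37160786
 -1.72230109]
2 [ 0.3080136   0.7014986  -1.10731598  1.39573144  0.62362333  1.41915294
  1.20834862]
-2 [ 0.09533808  0.53883593 -0.67828259  1.41044486  0.33969271  1.31047861
 -2.6004672 ]
{'intrinsics': array([[299.58933608,   0.        , 258.93472199],
       [  0.        , 299.58933608, 193.06348119],
       [  0.        ,   0.        ,   1.        ]]), 'T_tool_cam': array([[-7.32677294e-04,  9.63932635e-01,  2.66145333e-01,
         7.43778984e-02],
       [ 9.99999586e-01,  5.62852772e-04,  7.14364718e-04,
         2.08801077e-04],
       [ 5.38798826e-04,  2.66145747e-01, -9.63932649e-01,
        -1.70765343e-01],
       [ 0.00000000e+00,  0.00000000e+00,  0.00000000e+00,
         1.00000000e+00]])}
```

```bash
python3 - <<'E'
from h import *
P=np.load('top1.npy')
for n,c,r in [('long',(.454,-.319),.125),('short',(.613,.028),.08)]:
    print(n,*fitcups(P,c,r,band=.0045))
env.reach([.444,.330,.22],Rz(-.405)); 
im,P=cloud('wrist'); save('w_bot.png',im); np.save('w_bot.npy',P)
print(fitcups(P,(.444,.33),.038),env.sense()['ee_pos'],env.sense()['t'])
env.reach([.639,.2535,.17],Rz(.436))
im,P=cloud('wrist'); save('w_bust.png',im); np.save('w_bust.npy',P)
Q=P.reshape(-1,3);Q=Q[np.isfinite(Q).all(1)]
d=np.hypot(Q[:,0]-.639,Q[:,1]-.2535)
for lo,hi in [(.005,.02),(.02,.037),(.037,.045),(.06,.09)]:
    q=Q[(d<.045)&(Q[:,2]>lo)&(Q[:,2]<hi)][:,:2]; print(lo,hi,len(q),cv2.minAreaRect(q.astype('f4')*1000))
s=env.sense();print(s['ee_pos'],s['t'],s['wrist_force'])
E
cd pics; python3 -c "
import cv2,numpy as np
cv2.imwrite('w12.png',cv2.resize(np.hstack([cv2.imread('w_bot.png'),cv2.imread('w_bust.png')]),(800,300)))"
```

```text
long [ 0.45374395 -0.32030013 -0.24712932] 0.011387375922779526 330
short [ 0.61119916  0.02766454 -0.84751634] 0.012598405373114114 260
(array([ 0.4442035 ,  0.33256621, -0.40567506]), np.float64(0.0010188041901234828), 901) [0.44454503 0.32937382 0.21991211] 4.6583
0.005 0.02 810 ((641.29541015625, 255.11956787109375), (48.02170181274414, 62.716514587402344), 23.229475021362305)
0.02 0.037 63 ((628.8561401367188, 282.0987854003906), (28.29953384399414, 2.5510425567626953), 27.36402130126953)
0.037 0.045 382 ((641.26171875, 255.45175170898438), (29.71877670288086, 59.98431396484375), 23.033029556274414)
0.06 0.09 773 ((640.4132690429688, 255.006591796875), (29.428680419921875, 27.365737915039062), 65.06179809570312)
[0.63791064 0.25501586 0.1706255 ] 5.65 [-0.80159607  0.01425752  0.90674343]
```

View pics/w12.png

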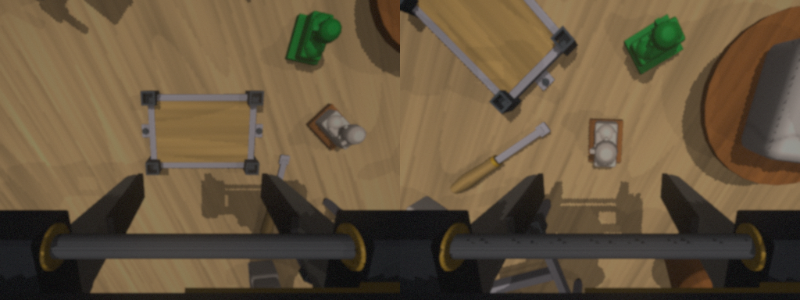

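Left view: bottom frame with cups at (150,97)–(250,167). Right view: white bust at (605,143), chisel tip about 6 px clear of the left finger's path. Now I'll pick and place the bust.

```bash
sed -i "s/    im,d=viewer.read_camera(cam); c=/    s=env.sense(); im,d=viewer.read_camera(cam); c=/; s/        s=env.sense();T=/        T=/" h.py
cat >> h.py <<'E'
def go(p,yaw,rate=.15):
    env.movel(p,Rz(yaw),rate=rate)
def touch(p,yaw,zmin,dF=4,step=.001,rate=.03):
    """lower until the upward force grows by dF"""
    env.pause(.3); f0=env.sense()['wrist_force'][2]; z=p[2]
    while z>zmin:
        z-=step; env.movel([p[0],p[1],z],Rz(yaw),rate=rate)
        f=env.sense()['wrist_force'][2]-f0
        if abs(f)>dF: break
    s=env.sense(); print('touch z',round(z,4),np.round(s['ee_pos'],4),'df',np.round(s['wrist_force'],1),f0, s['t'])
    return z
E
python3 - <<'E'
from h import *
b=(.6413,.2553);y=.403
go([*b,.1],y,.2); go([*b,.0165],y,.12)
env.pause(.2);print(env.sense()['ee_pos'])
effector.grasp(18); s=env.sense(); print(s['gripper_width'],s['grasp_force'],s['t'])
go([*b,.16],y,.15)
s=env.sense();print(s['gripper_width'],s['grasp_force'],s['wrist_force'])
f=(.4442,.332);yf=-.4055
env.reach([*f,.16],Rz(yf)); go([*f,.040],yf,.12)
touch([*f,.040],yf,.0345,dF=1.2,step=.0007)
effector.release(); env.pause(.2)
go([*f,.14],yf,.15);go([*f,.24],yf,.25)
env.pause(.4); im,P=cloud('wrist'); save('w2.png',im);np.save('w2.npy',P)
print(fitcups(P,f,.038),env.sense()['ee_pos'],env.sense()['t'])
Q=P.reshape(-1,3);Q=Q[np.isfinite(Q).all(1)]
d=np.hypot(Q[:,0]-f[0],Q[:,1]-f[1])
for lo,hi in [(.057,.065),(.08,.11)]:
    q=Q[(d<.045)&(Q[:,2]>lo)&(Q[:,2]<hi)][:,:2]; print(lo,hi,len(q),cv2.minAreaRect(q.astype('f4')*1000))
E
```

```text
[0.64188794 0.25557472 0.01752186]
0.02975643308145621 17.999946177005768 8.15
0.02980611576843113 17.999708354473114 [ 0.51319845  0.46233262 -1.7213824 ]
touch z 0.0358 [0.4442 0.332  0.0364] df [-2.2 -1.8  5.5] -2.1917551259071923 13.1583
(array([ 0.44420667,  0.33246642, -0.40615073]), np.float64(0.0015963233374423902), 1440) [0.44400868 0.33191017 0.23951474] 16.2083
0.057 0.065 310 ((443.2034912109375, 331.395263671875), (58.93967819213867, 29.31929588317871), 66.57942199707031)
0.08 0.11 565 ((442.1530456542969, 331.69451904296875), (28.589963912963867, 27.282466888427734), 19.711645126342773)
```

View pics/w2.png

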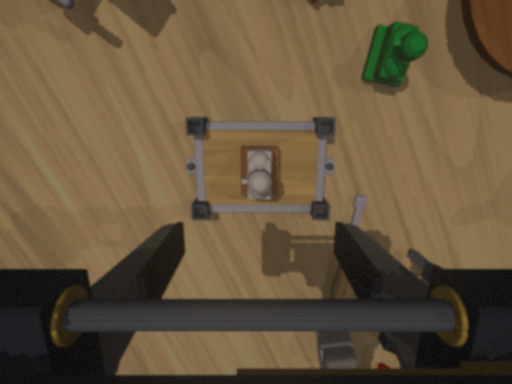

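Bust stands upright in the board's middle at (260,175). Next, measure and grasp the long frame, then look at it again once held.

```bash
python3 - <<'E'
from h import *
c=(.4537,-.3203);y=-.247
env.reach([*c,.3265],Rz(y)); env.pause(.4)
im,P=cloud('wrist'); save('w3.png',im);np.save('w3.npy',P)
print(env.sense()['ee_pos'],env.sense()['t'])
for b in (.0045,.003): 
    r=fitcups(P,c,.125,y,band=b); print(r)
x,yy,y=r[0]
p=env.sense()
go([x,yy,.16],y,.2); go([x,yy,.093],y,.12); env.pause(.2)
print(env.sense()['ee_pos'],env.sense()['wrist_force'])
effector.grasp(45); s=env.sense(); print(s['gripper_width'],s['grasp_force'],s['wrist_force'],s['t'])
go([x,yy,.30],y,.15); env.pause(.3)
s=env.sense(); print(s['gripper_width'],s['grasp_force'],s['wrist_force'],s['moment'],s['t'],s['ee_pos'])
im,P=cloud('wrist'); save('w4.png',im);np.save('w4.npy',P)
print(fitcups(P,(x,yy),.333,y,band=.0045))
print(P[::48,::48,2].round(3))
np.savez('held.npz',R=s['tcp_rot'],p=s['ee_pos'],xy=[x,yy,y])
a=np.hstack([cv2.imread('pics/w3.png'),cv2.imread('pics/w4.png')]);cv2.imwrite('pics/w34.png',cv2.resize(a,(800,300)))
E
```

```text
[ 0.45375413 -0.3201981   0.32649277] 19.0
(array([ 0.45399562, -0.31934535, -0.24923277]), np.float64(0.0013054175972628916), 1062)
(array([ 0.45384888, -0.31955953, -0.24958777]), np.float64(0.0010214140646940695), 665)
[ 0.45438353 -0.31993533  0.09391547] [-0.19236809  0.25579704  0.40684352]
0.01158099824814429 44.9997353553772 [ 1.51109195  0.37992465 -0.95810891] 22.075
0.011803272195903276 44.99834597110748 [ 0.06534739  0.22381582 -4.86964842] [-0.03298472 -0.04037686 -0.01545232] 23.9083 [ 0.45373917 -0.31950967  0.29962658]
(array([ 0.45312804, -0.31911256, -0.25033267]), np.float64(0.001174958114410785), 3931)
[[ 0.002  0.     0.001  0.001  0.001  0.014  0.     0.     0.     0.003
   0.002]
 [ 0.002  0.002  0.001  0.001 -0.001  0.     0.002  0.001  0.     0.097
   0.   ]
 [ 0.001  0.002  0.002  0.002  0.001  0.002  0.002  0.     0.077  0.001
   0.001]
 [ 0.     0.001  0.315  0.326  0.326  0.326  0.327  0.326  0.328  0.319
  -0.   ]
 [ 0.001 -0.     0.326  0.001  0.002    nan  0.     0.001  0.324  0.001
   0.   ]
 [ 0.002  0.002  0.002  0.001  0.     0.327  0.327  0.       nan  0.006
   0.068]
 [ 0.389  0.001  0.001  0.404  0.404  0.363  0.371  0.403  0.403  0.07
   0.054]
 [ 0.395  0.002  0.332  0.413  0.413  0.325  0.387  0.412  0.412  0.002
   0.086]]
```

View pics/w34.png

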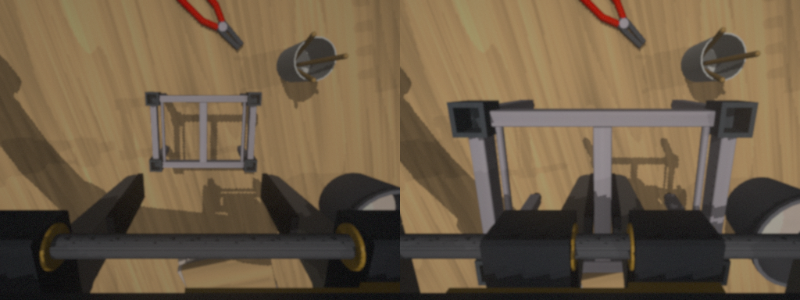

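Held frame is level with both near cups visible at (472,118) and (736,118). Next I'll refine the offset in the grip and insert under force control.

```bash
cat >> h.py <<'E'
def heldfit(P,p,xy):
    d=P.reshape(-1,3)-np.array([p[0],p[1],0]); c,s=np.cos(xy[2]),np.sin(xy[2])
    lx=d[:,0]*c+d[:,1]*s
    Q=P.reshape(-1,3)[(abs(lx)>.06)]
    return fitcups(Q,(p[0],p[1]),p[2]+.033,xy[2],band=.0045)
def insert(p,yaw,zhome,fstop=10,step=.0015):
    """step down; stop at fstop N extra upward force"""
    env.pause(.3); f0=env.sense()['wrist_force'].copy(); z=p[2]
    while z>zhome-.003:
        z-=step; env.movel([p[0],p[1],z],Rz(yaw),rate=.04)
        s=env.sense(); f=s['wrist_force']-f0
        if f[2]>fstop: break
    env.pause(.1); s=env.sense()
    print('insert z',round(z,4),s['ee_pos'].round(4),'df',(s['wrist_force']-f0).round(1),'m',np.round(s['moment'],2),'w',s['gripper_width'],s['t'])
    return z
E
python3 - <<'E'
from h import *
H=np.load('held.npz');P=np.load('w4.npy');p=H['p'];xy=H['xy']
r=heldfit(P,p,xy);print(r)
R=H['R']; ty=np.arctan2(R[1,1],R[0,1]); print('tool yaw',ty)
rot=lambda a:np.array([[np.cos(a),-np.sin(a)],[np.sin(a),np.cos(a)]])
off=rot(-r[0][2])@(r[0][:2]-p[:2]); dy=r[0][2]-ty
bot=np.array([.44421,.33247]);yb=-.40615
t=bot-rot(yb)@off; yt=yb-dy
print('off',off,dy,'target',t,yt); np.save('target.npy',[*t,yt])
env.reach([*t,.32],Rz(yt)); go([*t,.145],yt,.12)
env.pause(.2); print(env.sense()['ee_pos'],env.sense()['t'])
insert([*t,.145],yt,.113,fstop=8)
im,_=viewer.read_camera('wrist'); save('w5.png',im)
E
```

```text
(array([ 0.45314383, -0.31911049, -0.25027989]), np.float64(0.0010550708178595665), 3500)
tool yaw -0.24956891004894027
off [-0.00067566  0.00023929] -0.0007109810593061705 target [0.44473615 0.33198324] -0.40543901894069384
[0.44496998 0.33208876 0.14543218] 28.0917
insert z 0.112 [0.445  0.3322 0.1129] df [-1.3 -2.3 11. ] m [-0.72  0.43  0.01] w 0.011634211710239503 33.9917
```

```bash
python3 - <<'E'
from h import *
t=np.load('target.npy')
effector.release(); env.pause(.1); s=env.sense(); print(s['wrist_force'],s['gripper_width'])
go([t[0],t[1],.20],t[2],.15); go([t[0],t[1],.346],t[2],.25); env.pause(.4)
im,P=cloud('wrist'); save('w6.png',im);np.save('w6.npy',P)
print(fitcups(P,(.4442,.3325),.145,-.406,band=.0045),fitcups(P,(.4442,.3325),.145,-.406,band=.003),env.sense()['t'],env.sense()['ee_pos'])
r=fitcups(P,(.4442,.3325),.145,-.406,band=.003)[0]; np.save('long.npy',r)
d=P-np.array([r[0],r[1],0]);c,s=np.cos(r[2]),np.sin(r[2])
lx=d[...,0]*c+d[...,1]*s;ly=-d[...,0]*s+d[...,1]*c
for sx in(1,-1):
  for sy in(1,-1):
    m=(np.maximum(abs(lx-sx*.08),abs(ly-sy*.055))<.011)&(P[...,2]>.138); print(sx,sy,m.sum(),np.percentile(P[m][:,2],[50,80,95]).round(4))
    m=(abs(lx-sx*.03)<.025)&(abs(ly-sy*.055)<.004)&(P[...,2]>.12); print('  rail',np.median(P[m][:,2]))
E
```

```text
[ 0.12882625 -0.02484561  0.24791661] 0.09171883032373669
(array([ 0.44369439,  0.33222104, -0.40478951]), np.float64(0.0013996847203743348), 1054) (array([ 0.44380121,  0.33226972, -0.40574143]), np.float64(0.0007899643276403061), 647) 37.2917 [0.44463217 0.3319601  0.3456676 ]
1 1 192 [0.1452 0.1461 0.1466]
  rail 0.13954825664089887
1 -1 193 [0.1449 0.1458 0.1466]
  rail 0.13954129803243473
-1 1 189 [0.1454 0.1461 0.1469]
  rail 0.13962965701062613
-1 -1 187 [0.1448 0.1457 0.1468]
  rail 0.13958577384326432
```

View pics/w6.png

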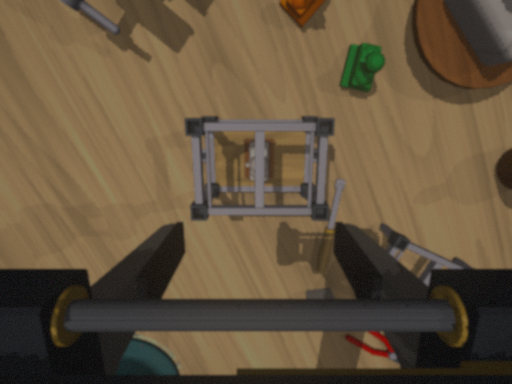

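Long frame is home: all four rims at about 0.145 and rails at 0.1395, so it is level. Next is the short frame.

```bash
python3 - <<'E'
from h import *
c=(.6112,.0277);y=-.8475
env.reach([*c,.281],Rz(y)); env.pause(.3)
im,P=cloud('wrist'); save('w7.png',im)
r=fitcups(P,c,.080,y,band=.003); print(r,env.sense()['t'],env.sense()['ee_pos'])
x,yy,y=r[0]
assert np.hypot(x-c[0],yy-c[1])<.006 and r[1]<.002
go([x,yy,.12],y,.2); go([x,yy,.048],y,.12); env.pause(.15)
print(env.sense()['ee_pos'])
effector.grasp(45); s=env.sense(); print(s['gripper_width'],s['grasp_force'],s['t'])
go([x,yy,.32],y,.18); env.pause(.3)
s=env.sense(); p=s['ee_pos'];R=s['tcp_rot'];ty=np.arctan2(R[1,1],R[0,1])
im,P=cloud('wrist'); save('w8.png',im)
h=heldfit(P,p,[x,yy,y]);print('held',h,p,ty,s['wrist_force'],s['moment'],s['t'])
rot=lambda a:np.array([[np.cos(a),-np.sin(a)],[np.sin(a),np.cos(a)]])
off=rot(-h[0][2])@(h[0][:2]-p[:2]); dy=h[0][2]-ty
L=np.load('long.npy'); t=L[:2]-rot(L[2])@off; yt=L[2]-dy
print('off',off,dy,t,yt); np.save('target2.npy',[*t,yt])
assert abs(off).max()<.005 and abs(dy)<.02
env.reach([*t,.30],Rz(yt)); go([*t,.199],yt,.12); env.pause(.1)
print(env.sense()['ee_pos'],env.sense()['t'])
insert([*t,.199],yt,.175,fstop=8)
E
```

```text
(array([ 0.61181132,  0.02904524, -0.84539245]), np.float64(0.0009452755866693075), 680) 38.9667 [0.61115012 0.02836931 0.28121442]
[0.6125295  0.02915848 0.0489677 ]
0.012020412796357226 44.99994456768036 42.0083
held (array([ 0.61182309,  0.02962153, -0.84618709]), np.float64(0.0010490293262653393), 3536) [0.6117129  0.02904559 0.31960591] -0.8452577734670614 [ 1.03826016 -0.33666973 -3.4466019 ] [-0.01747064 -0.03466013 -0.00332544] 43.9667
off [-0.0003582   0.00046426] -0.0009293137093426829 [0.44394708 0.33170178] -0.4048121149823807
[0.44437705 0.33215322 0.19991555] 46.4167
insert z 0.1735 [0.4442 0.332  0.1745] df [-0.9 -2.8  9.4] m [-0.49  0.39 -0.03] w 0.011502957215519352 51.0667
```

```bash
python3 - <<'E'
from h import *
t=np.load('target2.npy')
effector.release(); env.pause(.1)
go([t[0],t[1],.27],t[2],.15); go([t[0],t[1],.40],t[2],.25); env.pause(.3)
im,P=cloud('wrist'); 
r=fitcups(P,(.4442,.3325),.225-.018+.018-.018,-.406,band=.003)  # rims at .02+.107+.08
print(r,env.sense()['t'])
r=r[0];d=P-np.array([r[0],r[1],0]);c,s=np.cos(r[2]),np.sin(r[2])
lx=d[...,0]*c+d[...,1]*s;ly=-d[...,0]*s+d[...,1]*c
for sx in(1,-1):
  for sy in(1,-1):
    m=(np.maximum(abs(lx-sx*.08),abs(ly-sy*.055))<.011)&(P[...,2]>.198); m2=(abs(lx-sx*.03)<.025)&(abs(ly-sy*.055)<.004)&(P[...,2]>.18)
    print(sx,sy,np.percentile(P[m][:,2],[50,80]).round(4),np.median(P[m2][:,2]))
sc,_=viewer.read_camera('scene'); save('s9.png',np.hstack([im,sc])[::1]); 
a=cv2.imread('pics/s9.png');cv2.imwrite('pics/s9s.png',cv2.resize(a,(800,300)))
E
```

```text
(array([ 0.44311208,  0.33228593, -0.40557604]), np.float64(0.0009249637184683222), 661) 54.2083
1 1 [0.2068 0.2079] 0.2012942671745802
1 -1 [0.2066 0.2076] 0.20125635320114416
-1 1 [0.2072 0.2079] 0.2013792503884636
-1 -1 [0.2067 0.2075] 0.20135065275020314
```

View pics/s9s.png

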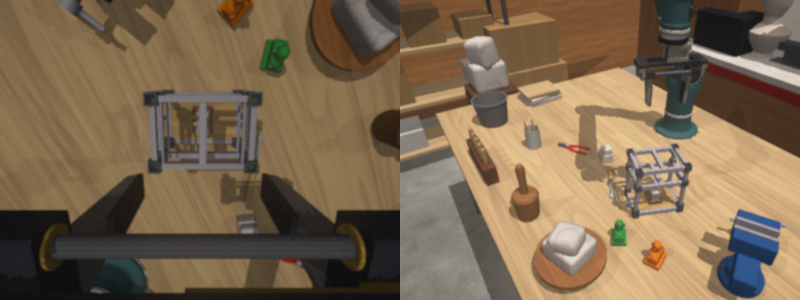

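The rack is stacked square and level, with rims at 0.207 as expected. The bust is inside and the bystanders haven't moved.

```bash
python3 -c "
from h import *
print(workorder.finish_job(), env.sense()['t'])"
```

```text
the job is handed in; nothing more can be done
the job is handed in; nothing more can be done
```

The job is handed in, about 54 s into the 72 s limit: the bust stands upright in the middle of the board, both frames measured level and fully home, and the bystanders look unmoved; no verdict came back.

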